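Unhook the loaded slide carrier from its dock

TASK

Take the slide carrier that holds the glass slides out of the dock and set it down gently, standing upright and flat inside the shallow steel drip tray. Its toe is hooked under the dock's retaining lip, so raise it a little and tip it back, handle towards the lip and heel up over the stop, before drawing it away from the lip and lifting it out. Leave the empty carrier in its bay.

Things in the scene. Friction and masses are not known exactly. Their poses are not given: they have to be found in the camera images.
- loaded_carrier: Grey plastic carrier holding 6 upright glass slides with white ends, loose, 0.2 kg. Origin: underside of foot, below the grip tab; z up, x from toe to heel. Foot 4 mm thick: toe tip x=-66 (40 wide), heel x=+42 (50 wide). Basket x -40 to +42, topped by a bar along x, top z=50. Upright tab on it, x=y=0: 8 thick in x, 40 wide in y, z 50 to 96: pinch it from above across its thickness.
- empty_carrier: The same carrier without slides, loose, 0.13 kg, in the other bay of the dock; same shape, origin and axes. Either carrier may be in either bay. It stays there.
- dock: Fixed grey deck 126 (x) by 190 mm (y), two bays centred at y=+45 and -45. Origin: centre of underside; z up, x from lip side (near the robot) to stop side. Carriers stand on the deck, z=6, axes parallel to the dock's, origins at x=12 (play 4 mm in x, 6 in y). Heel stop on the far side: x 58 to 63, top z=32, as are the end walls. Guide ribs between and beside the bays: top z=14.
- dock_lip (a point): Middle of the lower inner edge of the dock's metal retaining lip (dock x=-42, y=0, z=20 mm). The lip runs along the whole near side, from here 16 mm to its wall, 4 mm thick, 14 mm above the deck; each toe reaches 12 mm under it. To clear: toe tip 2 to 4 mm off the deck, tilt 15 to 25 degrees about the toe (heel up), then 20 mm or more along dock +x, then up.
- drip_tray: Fixed, shallow, empty rectangular steel tray, 150 mm (x) by 115 mm (y), 12 mm high, walls and floor 3 mm thick. Origin: centre of its underside; z up; inner floor at z = 3 mm.
There are look-alikes about, which are no part of the job. Of the things that look like the drip_tray, the larger one is meant.

How it is judged (in metres and radians):
On the way:
1. the loaded carrier is tipped by at least 7 degrees while its toe is still under the lip (angle between loaded_carrier's own z axis and vertical above 0.12 rad and x of loaded_carrier in the frame of dock below 0.02 m and z of loaded_carrier in the frame of dock below 0.05 m), for 0.1 s.
At the end, for the whole second after the job is handed in: The loaded carrier stands at rest inside the drip tray, its foot flat on the tray's floor (origin within 4 mm of the floor's height, tilt under 3.4 degrees, any heading), and the empty carrier is still in its bay, flat and within 15 mm of where it was (x of loaded_carrier in the frame of drip_tray between -0.07 and 0.07 m and y of loaded_carrier in the frame of drip_tray between -0.055 and 0.055 m and z of loaded_carrier in the frame of drip_tray below 0.007 m and angle between each of loaded_carrier, empty_carrier's own z axis and vertical below 0.06 rad and linear speed of loaded_carrier below 0.02 m/s and distance of empty_carrier from where it was at the start of the episode below 0.015 m); the robot touches nothing.
It fails at once if the loaded carrier is dropped: it falls untouched by the fingers at more than 0.6 m/s (a fall of about 2 cm) (contact force between the fingers and loaded_carrier below 0.1 N and linear speed of loaded_carrier above 0.6 m/s).
It fails at once if the empty carrier is pulled or knocked out of its bay (moved more than 40 mm) (distance of empty_carrier from where it was at the start of the episode above 0.04 m).
It also fails if it takes over 32 s, if anything falls off the work surface, if the arm or the gripper's body presses on something with over 40 N, if the wrist force passes 120 N, or if a joint passes its speed limit or range.

ROBOT

A 7-joint arm with a two-finger parallel gripper is mounted at the origin on a cart in front of the work surface, level with it; the furniture and walls round the work are solid. World frame = base frame: x ahead of the robot, y to its left, z up, the work surface at z = 0. Lengths are in m, angles in degrees, forces in N, time in s.
With the tool pointing down it reaches from about 0.425 to 1.025 m from the base axis. Payload 9.4 kg.
Tool frame: the origin (TCP) lies midway between the tips of the shut fingers; the grasp point (between the pads) lies 19 mm behind it (hold_point_z is the distance from the TCP to the grasp point, in m); z points along the fingers, y is the line along which they close (so a half turn about z gives the same grasp; the last joint's range is limited). The gripper opens to 85 mm and grips with 20 to 120 N. Pads are 22 mm wide; open, the fingers measure 114 mm over their backs; the gripper's body (76 mm by 85 mm) begins 54 mm behind the grasp point. The pads swing forward as they close: fully open they stand 13 mm farther back than shut.
Start: joints at [67.053, 34.337, -0.143, 91.639, 0.103, 54.024, -4.572], TCP at [0.231, -0.687, 0.231] pointing down, gripper open.
Joint ranges: [-147.43, 147.43], [-19.82, 112.94], [-74.19, 73.91], [6.32, 146.72], [-59.91, 239.91], [6.04, 106.73], [-150.56, 150.56]. Speed limits (degrees/s): [127.2, 127.2, 172.46, 172.46, 180, 180, 180].

INTERFACE

Orientations are given as [roll, pitch, yaw] about the fixed x, y, z axes, in that order (R = Rz(yaw) Ry(pitch) Rx(roll)).
In Python, from station import * gives the robot as it stands.
- The arm moves only by the tool move_arm, never from a script. Its argument "increments" is one flat list of numbers, 7 for each row, row after row: the shift along the tool's x, y, z as a fraction of full scale, then the turn, a rotation vector about the tool's x, y, z as a fraction of full scale, then the finger opening in mm, from 0 to 85.4. A call has exactly 10 rows; each row is the pose to reach, as a shift and turn from the pose commanded when the call began, along the tool's axes at that moment; what a row does not reach only later rows make up. Full scale, the value 1, is 0.2 m for a shift and 90 degrees for a turn. A row lasts 1/10 s, in which the tool goes at most 50 mm and 8.59 degrees, less where a joint would pass 70% of its speed; a pose out of reach is approached as far as the arm can. A call with a number of a shift or a turn outside -1 to 1 is refused whole. A call with a gripper value outside its range is refused whole. The fingers move at their own pace and stop on an object; "newtons" is the grip in N (left out, the last holds). Time passes only in rows, so rows that repeat a pose let the fingers close, or fill a call up. It gives the time, the measured TCP pose, the force, the opening and the grip force at its end, in the units of the state.
- observe(): the state, without advancing time (a new reading comes with each control period).
- capture(name): name is "scene" or "top"; returns a dict with "img" (400x640x3 uint8, red, green, blue), "mtx" (3x3 intrinsics, pixels), "D" ([k1, k2, p1, p2, k3] as OpenCV has them; the pictures are not rectified), "camera_from_world" (4x4, takes a point from world to camera coordinates). Camera axes: x right, y down, z forward; pixel columns grow to the right and rows downward; lengths in m; the calibration is good to about 2 mm. A picture is of the moment at which its call begins. There is no depth.
- sign_off(): hands the job in; it is judged then, once.
Trained networks look in a picture, given as the dict that the camera call returned (one of the last four; its "shot" number tells which), for a name from the list of things; names that differ only in an ending like _2 or _b are one class to them, and where a whole thing is asked for, a point or a joint stands for the part that bears it (a point fixed in the world has none). Each returns a list of dicts, best first, with "confidence" (0 to 1); they miss things now and then, are a little off and sometimes report something else, mostly with a low value. They report only what shows in the picture. A call takes as long as a camera call. They do not tell look-alikes from the thing itself.
- masks_of(thing, picture): "mask" (400x640 bool, what is visible of it) and "bbox" ([left, top, right, bottom] in pixels, round what is visible of it).
The state is a dict: "time_s": time; "q": joint angles; "joint_velocities": joint speeds; "joint_efforts": joint torques, N m; "ee_pos": TCP position; "tool_rot": TCP orientation; "contact_force": force on the tool from outside, world axes, zero at the start; "ft_torque": the same for the moment, N m; "finger_gap": opening from 0.0 (shut) to 1.0 (fully open); "grip_force": force on a finger pad.
Only numpy, scipy, OpenCV 4.12 (cv2) and the standard library are available. Lean on these libraries where they do the work, as an engineer would, in place of code of your own. Each camera call takes 0.05 s, during which the arm holds its last target. There are 200 camera calls.

## Working session

There is one attempt and no reset: what is moved stays moved. The work goes in short steps, Python scripts to look and compute and a tool call to move; the robot and the scene stay as the last step left them, time stands still between calls to the robot, and variables do not carry over. Pictures are saved under pics/ and viewed, at most 10 in all, crops included, and the job is handed in when it is done.

Besides the shell and the picture viewer there is one more tool, called after "Call:" as name(argument=value, ...), one argument or row to a line, values as JSON. move_arm: Moves the arm, as the interface text tells. Its arguments: {"type":"object","properties":{"increments":{"type":"array","items":{"type":"number"}},"newtons":{"type":"number"}},"required":["increments"]}

```bash
mkdir -p pics; ls; cat > h.py <<'E'
from station import *
import numpy as np, cv2
def px2ray(c,uv):
    T=np.array(c["camera_from_world"]);R=T[:3,:3];t=T[:3,3]
    p=cv2.undistortPoints(np.array(uv,float).reshape(-1,1,2),np.array(c["mtx"]),np.array(c["D"])).reshape(-1,2)
    d=np.c_[p,np.ones(len(p))]@R
    return -R.T@t,d
def onz(c,uv,z):
    o,d=px2ray(c,uv); return o+d*((z-o[2])/d[:,2])[:,None]
def proj(c,P):
    T=np.array(c["camera_from_world"])
    return cv2.projectPoints(np.array(P,float).reshape(-1,3),cv2.Rodrigues(T[:3,:3])[0],T[:3,3],np.array(c["mtx"]),np.array(c["D"]))[0].reshape(-1,2)
def save(n,img): cv2.imwrite(f"pics/{n}.png",np.ascontiguousarray(img[...,::-1]))
E
python3 - <<'E'
from h import *
import pickle
print(observe())
C={}
for n in("scene","top"):
    c=capture(n);C[n]=c;save(n+"1",c["img"])
    print(n,np.linalg.inv(c["camera_from_world"])[:3].round(3).tolist())
    for th in("loaded_carrier","empty_carrier","dock","drip_tray"):
        for m in masks_of(th,c): print(th,round(m["confidence"],2),np.round(m["bbox"]).tolist(),m["mask"].sum())
pickle.dump(C,open("c1.pkl","wb"))
E
```

```text
pics
{'time_s': 0.0, 'q': array([67.05373251, 34.38291684, -0.14659676, 91.68160198,  0.10388694,
       54.0249814 , -4.57269764]), 'joint_velocities': array([ 0.05452018,  0.01086792,  0.01984213, -0.00861296,  0.04435283,
        0.02889889,  0.00908149]), 'joint_efforts': array([ 7.99346144e-04, -7.76443005e+01,  1.56513367e+00, -2.58008212e+01,
        1.23101598e-02,  8.80667969e-03,  2.26069267e-05]), 'ee_pos': array([ 0.23050086, -0.68687123,  0.23043274]), 'tool_rot': array([-1.79911010e+02,  8.31248286e-03,  1.85557168e+01]), 'contact_force': array([-0.22448329, -1.48479566, -0.41481124]), 'ft_torque': array([0.02480813, 0.03259375, 0.01760533]), 'grip_force': 0.0, 'finger_gap': 1.0049187262927155}
scene [[0.907, -0.248, 0.339, 0.104], [-0.42, -0.567, 0.708, -1.204], [0.016, -0.785, -0.619, 0.786]]
loaded_carrier 0.79 [294.0, 152.0, 318.0, 183.0] 378
empty_carrier 0.7 [283.0, 143.0, 309.0, 170.0] 247
empty_carrier 0.49 [274.0, 157.0, 323.0, 192.0] 651
dock 0.69 [278.0, 159.0, 323.0, 194.0] 649
drip_tray 0.66 [329.0, 291.0, 377.0, 325.0] 1209
drip_tray 0.61 [291.0, 202.0, 345.0, 236.0] 1229
top [[-0.002, -0.992, 0.126, 0.324], [-1.0, 0.003, 0.006, -0.386], [-0.007, -0.126, -0.992, 1.624]]
loaded_carrier 0.68 [250.0, 193.0, 269.0, 226.0] 511
empty_carrier 0.6 [219.0, 188.0, 238.0, 220.0] 398
dock 0.81 [212.0, 188.0, 276.0, 233.0] 1216
drip_tray 0.88 [421.0, 222.0, 456.0, 261.0] 896
drip_tray 0.82 [310.0, 197.0, 352.0, 248.0] 1675
```

```bash
python3 - <<'E'
import pickle,cv2,numpy as np
from h import save
C=pickle.load(open("c1.pkl","rb"))
a=C["top"]["img"][170:270,200:300];save("ctop",cv2.resize(a,(600,600),interpolation=cv2.INTER_CUBIC))
b=C["scene"]["img"][130:210,260:345];save("cscene",cv2.resize(b,None,fx=7,fy=7,interpolation=cv2.INTER_CUBIC))
print(C["top"]["mtx"],C["scene"]["mtx"])
E
```

```text
[[503.73874111   0.         323.57663054]
 [  0.         503.73874111 210.57500908]
 [  0.           0.           1.        ]] [[367.158518     0.         317.35216373]
 [  0.         367.158518   201.78078185]
 [  0.           0.           1.        ]]
```

View pics/top1.png

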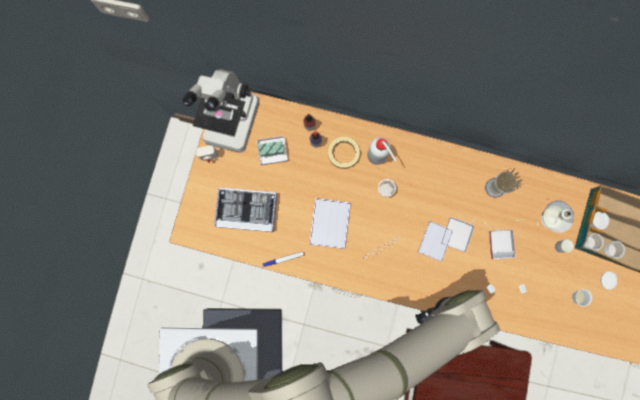

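View pics/scene1.png

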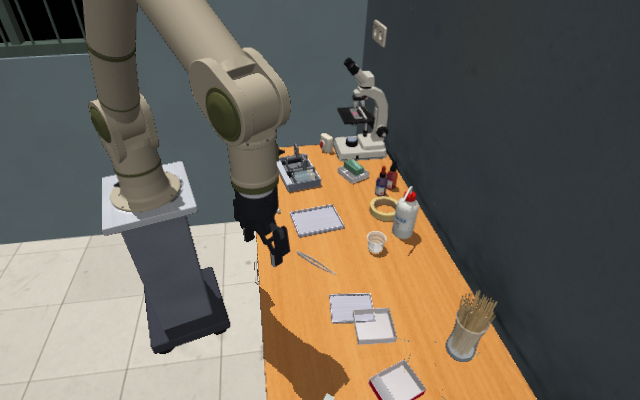

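View pics/ctop.png

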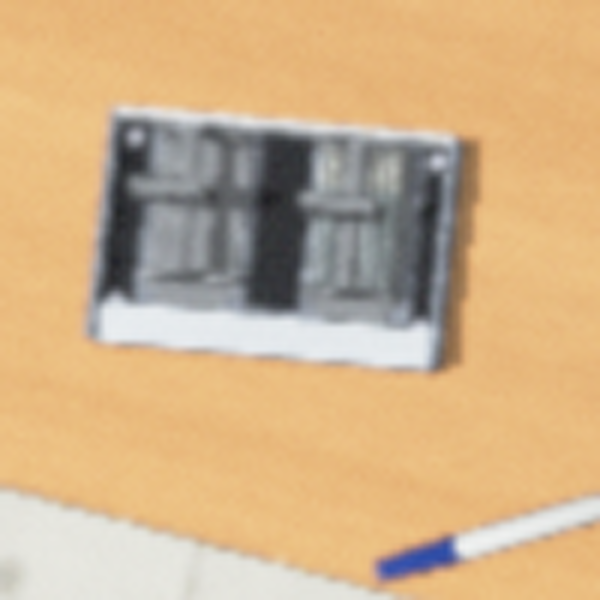

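View pics/cscene.png

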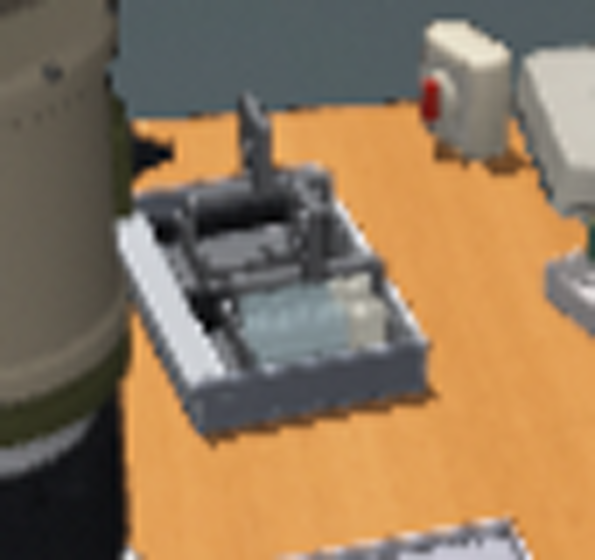

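Loaded carrier: right bay in the top view (tab ≈ (256,204), white slide ends at ≈(257,198)); scene (305,157), slide ends (312,174). Empty one: left bay (top (229,201), scene (296,145)). Tray candidates in the top view: (330,223) large, (437,241) and (458,235) smaller sheets/trays, (502,244) box with a red side. The first should be the larger; I'll measure it.

```bash
python3 - <<'E'
from h import *
import pickle
C=pickle.load(open("c1.pkl","rb"));t=C["top"];s=C["scene"]
cr=np.array([[115,108],[458,136],[437,370],[90,342]],float)/6+[200,170]-.42
P=onz(t,cr,.032);print("dock corners",P.round(4).tolist(),np.linalg.norm(np.roll(P,-1,0)-P,axis=1).round(3),P.mean(0).round(4))
d1=P[0]-P[1];d2=P[3]-P[2];dx=(P[0]-P[3]+P[1]-P[2])
print("yaw from y",[round(np.degrees(np.arctan2(-d[0],d[1])),2) for d in(d1,d2)],"from x",np.degrees(np.arctan2(dx[1],dx[0])))
def tri(a,b):
    o1,v1=px2ray(t,a);o2,v2=px2ray(s,b);v1,v2=v1[0],v2[0]
    k=np.linalg.lstsq(np.c_[v1,-v2],o2-o1,rcond=None)[0]
    p,q=o1+k[0]*v1,o2+k[1]*v2;return ((p+q)/2).round(4),np.linalg.norm(p-q).round(4)
print("tab loaded",tri([255.9,203.6],[305.3,157]),onz(t,[255.9,203.6],.102))
for th in ("drip_tray",):
  for c in(t,s):
    for m in masks_of(th,c) if 0 else []: pass
for c,n in((t,"top"),(s,"scene")):
    for m in masks_of("drip_tray",c):
        cs=cv2.findContours(m["mask"].astype(np.uint8),0,1)[0];k=max(cs,key=cv2.contourArea).reshape(-1,2)
        W=onz(c,k,.012 )[:,:2];r=cv2.minAreaRect((W*1000).astype(np.float32));print(n,np.round(k.mean(0)),r)
i=t["img"][185:260,300:470];save("ctray",cv2.resize(i,None,fx=4.5,fy=4.5,interpolation=cv2.INTER_CUBIC))
E
```

```text
dock corners [[0.6014, -0.0371, 0.032], [0.5853, -0.2228, 0.032], [0.4599, -0.2128, 0.032], [0.475, -0.0267, 0.032]] [0.186 0.126 0.187 0.127] [ 0.5304 -0.1249  0.032 ]
yaw from y [np.float64(-4.96), np.float64(-4.64)] from x -4.605428800893141
tab loaded (array([ 0.5427, -0.1702,  0.1024]), np.float64(0.0082)) [[ 0.53885704 -0.16878877  0.102     ]]
top [435. 241.] ((428.116943359375, -734.3329467773438), (89.07588958740234, 109.93458557128906), 69.51565551757812)
top [329. 223.] ((488.3504638671875, -394.064208984375), (115.61563110351562, 151.6367645263672), 82.4745864868164)
scene [353. 309.] ((426.64923095703125, -740.5860595703125), (89.65855407714844, 110.62602996826172), 66.45992279052734)
scene [316. 220.] ((486.3849792480469, -398.23016357421875), (128.04873657226562, 156.0719757080078), 82.31999206542969)
```

View pics/ctray.png

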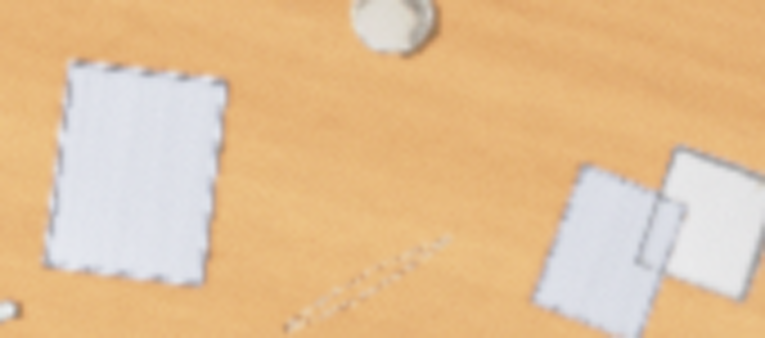

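```bash
cat >> h.py <<'E'
from scipy.spatial.transform import Rotation as Rn
YAW=-4.7; D0=np.array([0.5304,-0.1249,0])
Rd=Rn.from_euler('z',YAW,degrees=True).as_matrix()
R0=Rn.from_euler('xyz',[180,0,YAW+90],degrees=True).as_matrix()
def inc(pose,target):
    "pose,target=(p,R) -> 6 increments"
    p,R=pose;q,S=target
    return np.r_[R.T@(q-p)/.2, Rn.from_matrix(R.T@S).as_rotvec(degrees=True)/90]
def cur():
    o=observe(); return np.array(o["ee_pos"]),Rn.from_euler('xyz',o["tool_rot"],degrees=True).as_matrix()
E
python3 - <<'E'
from h import *
c=cur();g=np.array([.539,-.170,.19])
m=c[0]+(g-c[0])*.36;print(inc(c,(m,R0)).round(3))
m2=c[0]+(g-c[0])*.68;print(inc((m,R0),(m2,R0)).round(3),inc((m2,R0),(g,R0)).round(3))
E
```

```text
[ 0.822 -0.706  0.074 -0.     0.    -0.742]
[0.865 0.424 0.066 0.    0.    0.   ] [0.865 0.424 0.066 0.    0.    0.   ]
```

Call:
move_arm(
  increments=[0.1,-0.09,0.01,0,0,-0.08,85,0.2,-0.17,0.02,0,0,-0.16,85,0.3,-0.26,0.03,0,0,-0.25,85,0.4,-0.35,0.04,0,0,-0.34,85,0.5,-0.43,0.05,0,0,-0.43,85,0.6,-0.52,0.06,0,0,-0.52,85,0.7,-0.6,0.065,0,0,-0.61,85,0.78,-0.67,0.07,0,0,-0.69,85,0.82,-0.706,0.074,0,0,-0.742,85,0.82,-0.706,0.074,0,0,-0.742,85],
  newtons=40,
)

```text
time_s: 1.6
ee_pos: [0.3423, -0.4999, 0.2167]
tool_rot: [180.0, -0.0, 85.5]
contact_force: [-0.7, -0.3, 0.0]
finger_gap: 0.996
grip_force: 0.0
```

Call:
move_arm(
  increments=[0.09,0.04,0.01,0,0,0,85,0.19,0.09,0.02,0,0,0,85,0.29,0.14,0.03,0,0,0,85,0.39,0.19,0.04,0,0,0,85,0.49,0.24,0.05,0,0,0,85,0.59,0.29,0.055,0,0,0,85,0.69,0.34,0.06,0,0,0,85,0.78,0.38,0.065,0,0,0,85,0.84,0.41,0.066,0,0,0,85,0.865,0.424,0.066,0,0,0,85],
)

```text
time_s: 2.6
ee_pos: [0.4404, -0.3354, 0.2034]
tool_rot: [180.0, 0.0, 85.3]
contact_force: [-0.9, -0.3, -1.1]
finger_gap: 0.995
grip_force: 0.0
```

Call:
move_arm(
  increments=[0.09,0.04,0.01,0,0,0,85,0.19,0.09,0.02,0,0,0,85,0.29,0.14,0.03,0,0,0,85,0.39,0.19,0.04,0,0,0,85,0.49,0.24,0.05,0,0,0,85,0.59,0.29,0.055,0,0,0,85,0.69,0.34,0.06,0,0,0,85,0.78,0.38,0.065,0,0,0,85,0.84,0.41,0.066,0,0,0,85,0.865,0.424,0.066,0,0,0,85],
)

```text
time_s: 3.6
ee_pos: [0.539, -0.1699, 0.1901]
tool_rot: [180.0, 0.0, 85.3]
contact_force: [-0.2, -0.6, 0.2]
finger_gap: 0.993
grip_force: 0.0
```

```bash
python3 - <<'E'
from h import *
c=cur();print(c[0],observe()["tool_rot"],observe()["time_s"])
print(inc(c,(np.array([.539,-.170,.064]),R0)).round(3))
s=capture("scene");b=s["img"][110:210,240:345];save("chk",cv2.resize(b,None,fx=6,fy=6,interpolation=cv2.INTER_CUBIC))
E
```

```text
[ 0.53903598 -0.16986023  0.19009402] [1.79986500e+02 2.17716079e-03 8.53341178e+01] 3.6
[-0.001 -0.     0.63   0.     0.     0.   ]
```

View pics/chk.png

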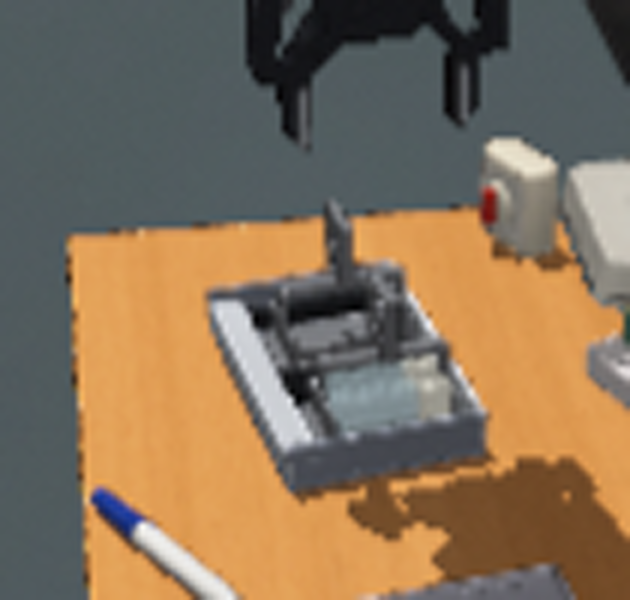

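The gripper (fingers at crop (300,130) and (460,110)) hangs centred above the loaded carrier's tab (crop (393,290)); slides with white ends are in this near bay. Descending and closing.

Call:
move_arm(
  increments=[0,0,0.08,0,0,0,85,0,0,0.17,0,0,0,85,0,0,0.26,0,0,0,85,0,0,0.35,0,0,0,85,0,0,0.44,0,0,0,85,0,0,0.51,0,0,0,85,0,0,0.57,0,0,0,85,0,0,0.61,0,0,0,85,0,0,0.63,0,0,0,85,0,0,0.63,0,0,0,60],
)

```text
time_s: 4.65
ee_pos: [0.5383, -0.1702, 0.0638]
tool_rot: [-180.0, 0.0, 85.3]
contact_force: [0.2, 0.2, 0.5]
finger_gap: 0.857
grip_force: 0.0
```

Call:
move_arm(
  increments=[0,0,0,0,0,0,45,0,0,0,0,0,0,35,0,0,0,0,0,0,27,0,0,0,0,0,0,20,0,0,0,0,0,0,15,0,0,0,0,0,0,10,0,0,0,0,0,0,5,0,0,0,0,0,0,0,0,0,0,0,0,0,0,0,0,0,0,0,0,0],
  newtons=40,
)

```text
time_s: 5.65
ee_pos: [0.5387, -0.1703, 0.0642]
tool_rot: [180.0, 0.0, 85.3]
contact_force: [0.8, -0.7, 3.6]
finger_gap: 0.091
grip_force: 40.9
```

```bash
python3 - <<'E'
from h import *
o=observe();c=cur();print(o["time_s"],c[0],o["contact_force"],o["ft_torque"],o["finger_gap"],o["grip_force"])
# tcp in dock coords, toe from carrier geometry
td=Rd.T@(c[0]-D0);print(td.round(4))
toe=np.array([.012-.066,-.045,.006]);r=td-toe;print("rel toe",r.round(4))
def tgt(th,dx,dz):
    T=Rn.from_euler('y',-th,degrees=True).as_matrix()
    return D0+Rd@(toe+[dx,0,dz]+T@r), Rd@T@Rd.T@c[1]
for th,dx,dz in((0,0,.003),(5,0,.003),(10,0,.003),(15,0,.003),(20,0,.003),(20,.015,.003),(20,.03,.004)):
    print(th,dx,inc(c,tgt(th,dx,dz)).round(3).tolist())
E
```

```text
5.65 [ 0.53874105 -0.17025285  0.06423812] [ 0.80142285 -0.66436015  3.58109454] [-0.05184268 -0.20166543  0.00354955] 0.09067991259498778 40.86392819881439
[ 0.012  -0.0445  0.0642]
rel toe [0.066  0.0005 0.0582]
0 0 [-0.0, 0.0, -0.015, 0.0, 0.0, 0.0]
5 0 [0.0, -0.027, -0.043, -0.056, -0.0, 0.0]
10 0 [0.0, -0.056, -0.068, -0.111, -0.0, 0.0]
15 0 [0.0, -0.087, -0.091, -0.167, -0.0, 0.0]
20 0 [0.0, -0.119, -0.11, -0.222, -0.0, 0.0]
20 0.015 [0.0, -0.044, -0.11, -0.222, -0.0, 0.0]
20 0.03 [-0.0, 0.031, -0.115, -0.222, -0.0, 0.0]
```

Call:
move_arm(
  increments=[0,0,-0.008,0,0,0,0,0,0,-0.015,0,0,0,0,0,-0.014,-0.029,-0.028,0,0,0,0,-0.027,-0.043,-0.056,0,0,0,0,-0.041,-0.056,-0.083,0,0,0,0,-0.056,-0.068,-0.111,0,0,0,0,-0.071,-0.08,-0.139,0,0,0,0,-0.087,-0.091,-0.167,0,0,0,0,-0.103,-0.101,-0.194,0,0,0,0,-0.119,-0.11,-0.222,0,0,0],
)

```text
time_s: 6.65
ee_pos: [0.5173, -0.172, 0.0795]
tool_rot: [166.6, 0.8, 85.5]
contact_force: [33.2, -0.7, 15.4]
finger_gap: 0.087
grip_force: 65.4
```

```bash
python3 - <<'E'
from h import *
o=observe();c=cur();print(o["time_s"],c[0],o["tool_rot"],o["contact_force"],o["ft_torque"],o["finger_gap"],o["grip_force"])
s=capture("scene");b=s["img"][100:210,240:355];save("chk2",cv2.resize(b,None,fx=5,fy=5,interpolation=cv2.INTER_CUBIC))
for d in([0,0,0],[.03,0,.001],[.03,0,.06],[.03,0,.12]): print(inc(c,(c[0]+Rd@np.array(d),c[1])).round(3))
E
```

```text
6.65 [ 0.51728199 -0.1720308   0.07949113] [166.55575787   0.77754181  85.52114411] [33.20973803 -0.69590622 15.42798289] [-1.95635203e-02 -9.03042850e+00 -7.85186683e-03] 0.08674211891515955 65.42529002996162
[0. 0. 0. 0. 0. 0.]
[-0.001  0.147  0.03   0.     0.     0.   ]
[-0.005  0.216 -0.257  0.     0.     0.   ]
[-0.009  0.285 -0.549  0.     0.     0.   ]
```

View pics/chk2.png

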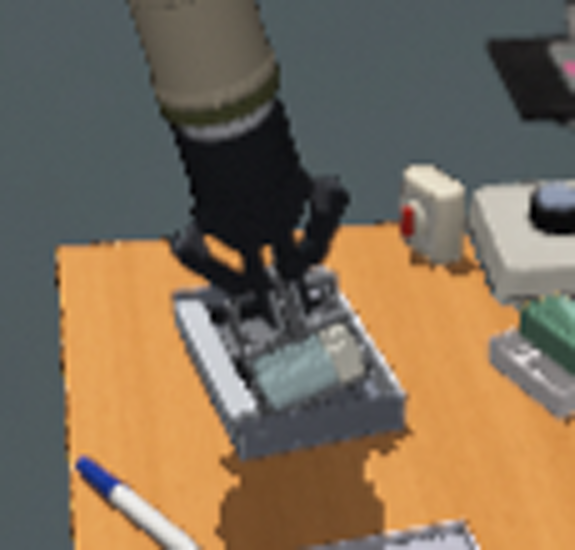

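The carrier is tipped (~13°) but the arm meets 33 N towards +x: the toe presses on the lip's wall. I'll ease off 6 mm along dock +x.

Call:
move_arm(
  increments=[0,0.006,0.001,0,0,0,0,0,0.012,0.002,0,0,0,0,0,0.018,0.003,0,0,0,0,0,0.024,0.004,0,0,0,0,0,0.03,0.005,0,0,0,0,0,0.03,0.005,0,0,0,0,0,0.03,0.005,0,0,0,0,0,0.03,0.005,0,0,0,0,0,0.03,0.005,0,0,0,0,0,0.03,0.005,0,0,0,0],
)

```text
time_s: 7.7
ee_pos: [0.5198, -0.1722, 0.0784]
tool_rot: [166.9, 0.8, 85.5]
contact_force: [17.2, 1.7, 4.0]
finger_gap: 0.088
grip_force: 46.6
```

```bash
cat > st.py <<'E'
from h import *
o=observe();c=cur();print(o["time_s"],c[0].round(4),o["tool_rot"].round(2),o["contact_force"].round(1),o["ft_torque"].round(2),round(o["finger_gap"],3),round(o["grip_force"],1))
th=180-o["tool_rot"][0];T=Rn.from_euler('y',-th,degrees=True).as_matrix()
print("tilt",th,"toe dock",(Rd.T@(c[0]-D0)-T@[.066,0,.0582]).round(4))
E
python3 st.py
```

```text
7.7 [ 0.5198 -0.1722  0.0784] [166.93   0.78  85.48] [17.2  1.7  4. ] [ 0.59 -4.59 -0.05] 0.088 46.6
tilt 13.068025201707911 toe dock [-0.0578 -0.048   0.0068]
```

```bash
python3 - <<'E'
from h import *
o=observe();print(o["q"].round(1),o["joint_velocities"].round(2),o["joint_efforts"].round(1))
E
```

```text
[ 27.2  34.4 -20.  130.6  72.1  10.8 -63.2] [ 0.01  0.    0.11 -0.04  0.04  0.05 -0.05] [  3.6 -55.1   0.9   3.6  -0.5   3.6   0.3]
```

Call:
move_arm(
  increments=[0,0.004,-0.003,0,0,0,0,0,0.008,-0.006,0,0,0,0,0,0.012,-0.009,0,0,0,0,0,0.016,-0.012,0,0,0,0,0,0.02,-0.015,0,0,0,0,0,0.02,-0.015,0,0,0,0,0,0.02,-0.015,0,0,0,0,0,0.02,-0.015,0,0,0,0,0,0.02,-0.015,0,0,0,0,0,0.02,-0.015,0,0,0,0],
)

```text
time_s: 8.7
ee_pos: [0.52, -0.173, 0.0806]
tool_rot: [167.2, 0.8, 85.4]
contact_force: [12.3, 1.3, -7.0]
finger_gap: 0.085
grip_force: 46.9
```

```bash
python3 st.py;python3 -c "
from h import *
print(observe()['q'].round(1))"
```

```text
8.7 [ 0.52   -0.173   0.0806] [167.24   0.84  85.42] [12.3  1.3 -7. ] [ 0.29 -3.29 -0.03] 0.085 46.9
tilt 12.75940515606871 toe dock [-0.0579 -0.0488  0.0093]
[ 28.5  34.4 -21.8 130.2  69.4  12.2 -60.6]
```

Call:
move_arm(
  increments=[0,0.004,0.001,0,0,0,0,0,0.008,0.002,0,0,0,0,0,0.012,0.003,0,0,0,0,0,0.016,0.004,0,0,0,0,0,0.02,0.005,0,0,0,0,0,0.025,0.006,0,0,0,0,0,0.03,0.007,0,0,0,0,0,0.03,0.007,0,0,0,0,0,0.03,0.007,0,0,0,0,0,0.03,0.007,0,0,0,0],
)

```text
time_s: 9.7
ee_pos: [0.5219, -0.1744, 0.0795]
tool_rot: [167.6, 1.0, 85.3]
contact_force: [4.3, 1.3, -1.4]
finger_gap: 0.088
grip_force: 40.2
```

```bash
python3 st.py;python3 -c "
from h import *
print(observe()['q'].round(1))
s=capture('scene');b=s['img'][130:200,260:340];save('chk3',cv2.resize(b,None,fx=7,fy=7,interpolation=cv2.INTER_CUBIC))"
```

```text
9.7 [ 0.5219 -0.1744  0.0795] [167.6    0.98  85.34] [ 4.3  1.3 -1.4] [ 0.51 -1.1  -0.01] 0.088 40.2
tilt 12.401736649396554 toe dock [-0.0563 -0.05    0.0085]
[ 29.1  34.7 -22.7 129.6  68.   13.2 -59.2]
```

View pics/chk3.png

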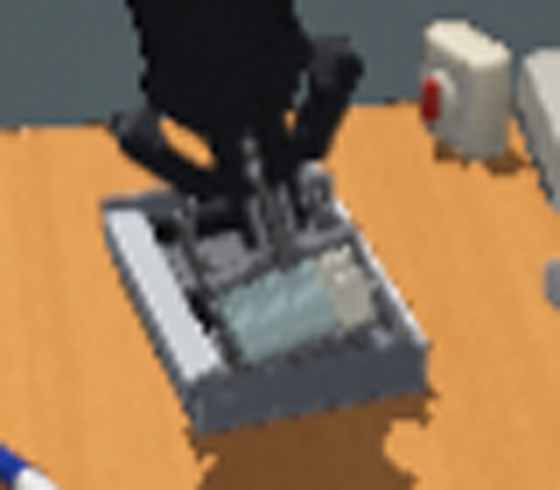

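The carrier is tipped ~12° with its heel near the stop top (crop (375,340)), forces are down to 4 N: free. I'll tilt further about the toe.

```bash
cat > tg.py <<'E'
from h import *
import sys
c=cur()
def tgt(th,x,y,z):
    T=Rn.from_euler('y',-th,degrees=True).as_matrix()
    return D0+Rd@(np.array([x,y,z])+T@[.066,0,.0582]), Rd@T@Rd.T@R0
for a in sys.argv[1:]:
    print(a,inc(c,tgt(*map(float,a.split(",")))).round(3).tolist())
E
python3 tg.py 14,-.054,-.048,.0095 16,-.053,-.047,.0095 19,-.052,-.046,.01
```

```text
14,-.054,-.048,.0095 [0.01, 0.004, -0.012, -0.018, 0.011, 0.003]
16,-.053,-.047,.0095 [0.014, -0.002, -0.022, -0.04, 0.01, 0.003]
19,-.052,-.046,.01 [0.019, -0.013, -0.039, -0.073, 0.01, 0.003]
```

Call:
move_arm(
  increments=[0.005,0.002,-0.006,-0.009,0.005,0.001,0,0.01,0.004,-0.012,-0.018,0.01,0.003,0,0.012,0.001,-0.017,-0.029,0.01,0.003,0,0.014,-0.002,-0.022,-0.04,0.01,0.003,0,0.016,-0.006,-0.028,-0.051,0.01,0.003,0,0.018,-0.01,-0.034,-0.062,0.01,0.003,0,0.019,-0.013,-0.039,-0.073,0.01,0.003,0,0.019,-0.013,-0.039,-0.073,0.01,0.003,0,0.019,-0.013,-0.039,-0.073,0.01,0.003,0,0.019,-0.013,-0.039,-0.073,0.01,0.003,0],
)

```text
time_s: 10.75
ee_pos: [0.5172, -0.1707, 0.0861]
tool_rot: [161.1, 0.1, 85.3]
contact_force: [-0.2, 0.0, -2.0]
finger_gap: 0.087
grip_force: 40.4
```

```bash
python3 st.py;python3 -c "
from h import *
print(observe()['q'].round(1))"; python3 tg.py 14,-.050,-.047,.0115 14,-.044,-.047,.0125 14,-.034,-.047,.014 14,-.028,-.047,.02 14,-.028,-.047,.05
```

```text
10.75 [ 0.5172 -0.1707  0.0861] [1.6114e+02 1.1000e-01 8.5280e+01] [-0.2  0.  -2. ] [ 0.09  0.51 -0.01] 0.087 40.4
tilt 18.861536013584356 toe dock [-0.053  -0.0467  0.0097]
[ 35.9  35.3 -31.  134.3 108.   15.7 -98.2]
14,-.050,-.047,.0115 [-0.002, 0.041, 0.025, 0.054, 0.001, 0.0]
14,-.044,-.047,.0125 [-0.002, 0.071, 0.03, 0.054, 0.001, 0.0]
14,-.034,-.047,.014 [-0.002, 0.121, 0.039, 0.054, 0.001, 0.0]
14,-.028,-.047,.02 [-0.002, 0.159, 0.021, 0.054, 0.001, 0.0]
14,-.028,-.047,.05 [-0.002, 0.207, -0.121, 0.054, 0.001, 0.0]
```

Excellent: tilt 19°, toe free, only the weight (2 N) is felt. Draw 28 mm along +x at this tilt.

```bash
python3 tg.py 19,-.043,-.047,.010 19,-.033,-.047,.0105 19,-.024,-.047,.012 19,-.022,-.047,.04 
```

```text
19,-.043,-.047,.010 [-0.002, 0.047, 0.014, -0.002, 0.001, 0.0]
19,-.033,-.047,.0105 [-0.002, 0.095, 0.028, -0.002, 0.001, 0.0]
19,-.024,-.047,.012 [-0.002, 0.14, 0.035, -0.002, 0.001, 0.0]
19,-.022,-.047,.04 [-0.002, 0.195, -0.094, -0.002, 0.001, 0.0]
```

Call:
move_arm(
  increments=[0,0.015,0.005,0,0,0,0,0,0.031,0.01,0,0,0,0,0,0.047,0.014,0,0,0,0,0,0.063,0.019,0,0,0,0,0,0.079,0.024,0,0,0,0,0,0.095,0.028,0,0,0,0,0,0.11,0.03,0,0,0,0,0,0.125,0.033,0,0,0,0,0,0.14,0.035,0,0,0,0,0,0.14,0.035,0,0,0,0],
)

```text
time_s: 11.75
ee_pos: [0.5466, -0.1727, 0.0889]
tool_rot: [161.1, 0.1, 85.3]
contact_force: [0.2, 0.1, -1.0]
finger_gap: 0.089
grip_force: 40.3
```

```bash
python3 st.py; python3 tg.py 19,-.021,-.047,.06 19,-.02,-.047,.11 8,-.02,-.047,.11 0,-.02,-.047,.11
```

```text
11.75 [ 0.5466 -0.1727  0.0889] [1.6106e+02 9.0000e-02 8.5320e+01] [ 0.2  0.1 -1. ] [0.09 0.5  0.01] 0.089 40.3
tilt 18.936216267597246 toe dock [-0.0234 -0.0463  0.0124]
19,-.021,-.047,.06 [-0.004, 0.088, -0.221, -0.001, 0.001, 0.0]
19,-.02,-.047,.11 [-0.004, 0.174, -0.456, -0.001, 0.001, 0.0]
8,-.02,-.047,.11 [-0.004, 0.224, -0.388, 0.122, 0.001, 0.0]
0,-.02,-.047,.11 [-0.004, 0.251, -0.333, 0.21, 0.001, 0.0]
```

Call:
move_arm(
  increments=[0,0.02,-0.05,0,0,0,0,0,0.045,-0.12,0,0,0,0,0,0.088,-0.221,0,0,0,0,0,0.13,-0.34,0,0,0,0,0,0.174,-0.456,0,0,0,0,0,0.19,-0.43,0.04,0,0,0,0,0.21,-0.41,0.08,0,0,0,0,0.224,-0.388,0.122,0,0,0,0,0.24,-0.36,0.166,0,0,0,0,0.251,-0.333,0.21,0,0,0],
)

```text
time_s: 12.75
ee_pos: [0.5717, -0.1751, 0.1679]
tool_rot: [-179.8, 0.1, 85.3]
contact_force: [-0.7, -0.7, -2.5]
finger_gap: 0.089
grip_force: 40.3
```

```bash
python3 st.py; python3 - <<'E'
from h import *
c=cur();print(observe()["q"].round(1))
g=np.array([.500,-.396,.16]);print(inc(c,((c[0]+g)/2,R0)).round(3),inc(c,(g,R0)).round(3))
E
```

```text
12.75 [ 0.5717 -0.1751  0.1679] [-1.7983e+02  7.0000e-02  8.5270e+01] [-0.7 -0.7 -2.5] [-0.   -0.04 -0.01] 0.089 40.3
tilt 359.8319557614099 toe dock [-0.0209 -0.0467  0.1099]
[ 41.8  37.  -46.2 110.   35.5  48.5 -28.1]
[-0.565 -0.133  0.021 -0.002  0.001 -0.   ] [-1.13e+00 -2.66e-01  4.20e-02 -2.00e-03  1.00e-03 -0.00e+00]
```

Call:
move_arm(
  increments=[-0.07,-0.02,0,0,0,0,0,-0.17,-0.04,0,0,0,0,0,-0.29,-0.07,0,0,0,0,0,-0.41,-0.1,0,0,0,0,0,-0.53,-0.13,0.01,0,0,0,0,-0.65,-0.16,0.02,0,0,0,0,-0.77,-0.19,0.03,0,0,0,0,-0.88,-0.22,0.04,0,0,0,0,-0.95,-0.25,0.04,0,0,0,0,-0.98,-0.266,0.04,0,0,0,0],
)

```text
time_s: 13.75
ee_pos: [0.5012, -0.3674, 0.1599]
tool_rot: [-180.0, 0.1, 85.2]
contact_force: [0.7, 0.1, -1.8]
finger_gap: 0.085
grip_force: 40.4
```

```bash
python3 st.py; python3 - <<'E'
from h import *
c=cur()
for g in([.5,-.396,.12],[.5,-.396,.085]):print(inc(c,(np.array(g),R0)).round(3))
E
```

```text
13.75 [ 0.5012 -0.3674  0.1599] [-1.7996e+02  1.1000e-01  8.5180e+01] [ 0.7  0.1 -1.8] [-0.02 -0.04  0.01] 0.085 40.4
tilt 359.9587799819176 toe dock [-0.0753 -0.2441  0.1018]
[-0.143  0.006  0.2   -0.     0.001 -0.001]
[-0.142  0.006  0.375 -0.     0.001 -0.001]
```

Call:
move_arm(
  increments=[-0.03,0,0,0,0,0,0,-0.07,0,0.02,0,0,0,0,-0.11,0.003,0.06,0,0,0,0,-0.14,0.006,0.11,0,0,0,0,-0.142,0.006,0.17,0,0,0,0,-0.142,0.006,0.23,0,0,0,0,-0.142,0.006,0.29,0,0,0,0,-0.142,0.006,0.34,0,0,0,0,-0.142,0.006,0.37,0,0,0,0,-0.142,0.006,0.375,0,0,0,0],
)

```text
time_s: 14.75
ee_pos: [0.5015, -0.3938, 0.0843]
tool_rot: [-180.0, 0.0, 85.3]
contact_force: [-0.4, -0.4, -1.4]
finger_gap: 0.085
grip_force: 40.3
```

```bash
python3 st.py; python3 - <<'E'
from h import *
c=capture("scene");t=capture("top")
a=cv2.resize(c["img"][165:250,270:370],(500,425),interpolation=cv2.INTER_CUBIC);b=cv2.resize(t["img"][180:265,290:350],(300,425),interpolation=cv2.INTER_CUBIC)
save("pl",np.hstack([a,b]))
E
```

```text
14.75 [ 0.5015 -0.3938  0.0843] [-1.7995e+02  4.0000e-02  8.5330e+01] [-0.4 -0.4 -1.4] [-0.02 -0.02  0.01] 0.085 40.3
tilt 359.952425548907 toe dock [-0.0728 -0.2704  0.0262]
```

View pics/pl.png

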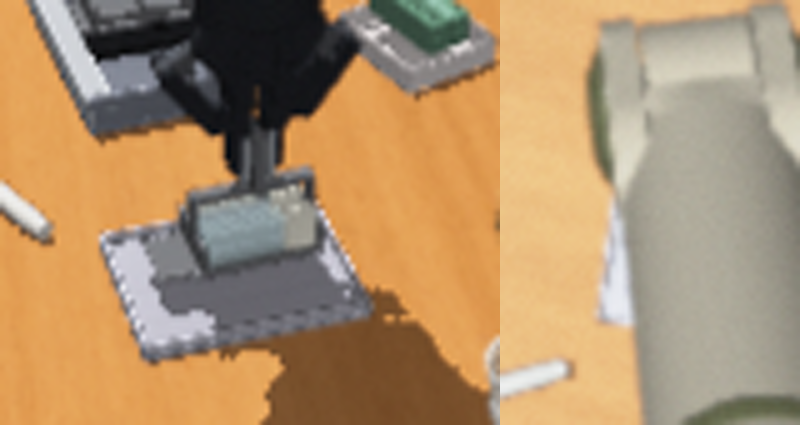

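The carrier hangs upright with its slides above the tray (scene crop foot (150–322,190–270), tray (100–370,190–355)). Lowering slowly.

Call:
move_arm(
  increments=[0,0,0.015,0,0,0,0,0,0,0.035,0,0,0,0,0,0,0.055,0,0,0,0,0,0,0.075,0,0,0,0,0,0,0.09,0,0,0,0,0,0,0.1,0,0,0,0,0,0,0.106,0,0,0,0,0,0,0.11,0,0,0,0,0,0,0.114,0,0,0,0,0,0,0.114,0,0,0,0],
)

```text
time_s: 15.85
ee_pos: [0.5018, -0.3942, 0.0624]
tool_rot: [180.0, 0.1, 85.3]
contact_force: [-0.6, -0.6, -2.4]
finger_gap: 0.09
grip_force: 40.4
```

```bash
python3 st.py
```

```text
15.85 [ 0.5018 -0.3942  0.0624] [1.7999e+02 8.0000e-02 8.5310e+01] [-0.6 -0.6 -2.4] [0.04 0.   0.  ] 0.09 40.4
tilt 0.008159753644690682 toe dock [-0.0725 -0.2708  0.0042]
```

Call:
move_arm(
  increments=[0,0,0.002,0,0,0,0,0,0,0.004,0,0,0,0,0,0,0.006,0,0,0,0,0,0,0.008,0,0,0,0,0,0,0.01,0,0,0,0,0,0,0.01,0,0,0,0,0,0,0.01,0,0,0,0,0,0,0.01,0,0,0,0,0,0,0.01,0,0,0,0,0,0,0.01,0,0,0,0],
)

```text
time_s: 16.85
ee_pos: [0.502, -0.3944, 0.0613]
tool_rot: [180.0, 0.1, 85.3]
contact_force: [-0.9, -0.5, 7.9]
finger_gap: 0.087
grip_force: 41.8
```

Contact (8 N up). Open slowly, then rise.

Call:
move_arm(
  increments=[0,0,0,0,0,0,9,0,0,0,0,0,0,12,0,0,0,0,0,0,16,0,0,0,0,0,0,22,0,0,0,0,0,0,30,0,0,0,0,0,0,40,0,0,0,0,0,0,50,0,0,0,0,0,0,60,0,0,0,0,0,0,60,0,0,0,0,0,0,60],
)

```text
time_s: 17.85
ee_pos: [0.5017, -0.3942, 0.0605]
tool_rot: [180.0, 0.1, 85.3]
contact_force: [-0.1, 0.0, -0.5]
finger_gap: 0.706
grip_force: 0.0
```

Call:
move_arm(
  increments=[0,0,-0.03,0,0,0,60,0,0,-0.08,0,0,0,60,0,0,-0.15,0,0,0,60,0,0,-0.25,0,0,0,60,0,0,-0.36,0,0,0,60,0,0,-0.48,0,0,0,60,0,0,-0.6,0,0,0,60,0,0,-0.7,0,0,0,60,0,0,-0.75,0,0,0,60,0,0,-0.75,0,0,0,60],
)

```text
time_s: 18.85
ee_pos: [0.5023, -0.3943, 0.2125]
tool_rot: [179.9, 0.2, 85.3]
contact_force: [0.3, 0.0, 0.4]
finger_gap: 0.704
grip_force: 0.0
```

```bash
python3 st.py; python3 - <<'E'
from h import *
c=capture("scene")
save("fin",cv2.resize(c["img"][130:250,250:370],(600,600),interpolation=cv2.INTER_CUBIC))
E
```

```text
18.85 [ 0.5023 -0.3943  0.2125] [1.7986e+02 1.7000e-01 8.5300e+01] [0.3 0.  0.4] [-0.05  0.06  0.06] 0.704 0.0
tilt 0.14327183905311358 toe dock [-0.0718 -0.2708  0.1541]
```

View pics/fin.png

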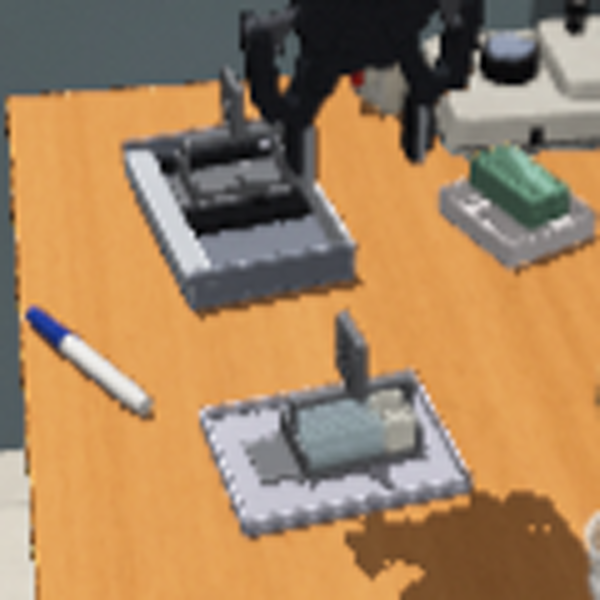

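The loaded carrier stands upright and flat in the large tray (crop (250–420,310–480)). The empty one is still in its bay (crop (235,160)), and the gripper is clear.

```bash
python3 -c "
from station import *
print(sign_off())"
```

```text
the job is handed in; nothing more can be done
None
```

The job is handed in: the loaded carrier stands upright in the larger drip tray and the empty one is still in its bay. I checked this in the last picture; the sign-off gave no verdict.

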